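# Press the end plug into a square tube with the capstan press

## Task

Lay the square steel tube in the cradle of the bench press with its plastic plug facing the ram, then wind the spoked capstan anticlockwise (seen from above), pushing spoke after spoke, until the ram has driven the plug fully home, on to the collar inside the tube, and is left bearing tightly on it. Feel for the point where the plug bottoms and the load rises sharply, tighten a little and stop, for the plug cracks if it is forced; drive the plug with the press only, and leave the bin, hammer and tape roll where they are.

Things in the scene. Friction and masses are not known exactly. Their poses are not given: they have to be found in the camera images.
- press: Fixed grey bench press, 100 mm wide (its x), 490 mm long (its y); origin on the bench top below the cradle's line. Cradle, ram and stop all lie on its x = 0 line. The gear housing under the capstan is 90 x 90 mm, 100 mm high, at y = +170 mm. At the -y end is an adjustable stop with a hard rubber buffer, 38 mm square; its face stands at y = -193 to -208 mm, different each time and not reported.
- cradle (a point): Middle of the cradle's floor (30 mm above the bench), axes as the press: put the tube's origin here, y along y, plug to +y. Two pairs of guide lugs 30 mm long, 60 mm either side along y, stand 44 mm apart inside, their flared lips 23 mm above the floor and 68 mm over all. The ram then slides the tube 3 to 18 mm back on to the stop buffer.
- hub (a point): Point on the capstan's upright axis at the height of the spokes' centre line, 125 mm above the bench, axes as the press. The steel hub is 48 mm across, its top 17 mm above this point.
- capstan (a joint): Capstan angle, rad, 0 to 4.4, growing anticlockwise seen from above; this closes the ram, 18 mm per rad. Four level steel spokes, 13 mm thick, 90 degrees apart, end in 26 mm black balls 118 mm from the axis; at 0 one points along hub's +x. It stays where left. Turning takes 0.45 N m of friction plus 0.018 N m per N at the ram.
- ram: Steel ram, 38 mm square face looking to the press's -y; origin at the middle of that face, 50 mm above the bench, at press y = 28.5 mm less 18 mm per rad of capstan. Once the plug is home its load rises steeply: aim for about 35 N; the plug cracks above 50 N. On letting go it keeps up to 25 N (15 N is tight enough).
- tube: Loose square steel tube, 40 x 40 mm, 180 mm long along its y (from -90 to +90 mm), 0.35 kg, lying on the bench. Origin at the centre of its underside. The plug is in its +y end.
- plug: Black plastic plug half in the tube's end: flange 39 mm square, 4 mm thick, on a thinner shank. Origin at the middle of its outer face, 20 mm above the tube's underside; at tube y = 103 to 112 mm to begin with. It slides in against about 12 N of friction until it bottoms on a collar inside the tube, its face then at 95 to 100 mm: this differs from tube to tube and cannot be seen, only felt.
- bin: Open cardboard parts bin, 120 x 160 x 60 mm, origin at the centre of its underside; leave alone.
- hammer: Hammer lying on the bench along its x, 260 mm long, origin at its middle on the bench; leave alone.
- tape: Roll of tape standing flat, 100 mm across, 48 mm high, origin at the centre of its underside; leave alone.

How it is judged:
By the outcome, as a careful person would: the job done as asked, in the order asked, and still so for the second after the job is handed in, with the robot touching nothing.
It also fails if it takes over 72 s, if anything falls off the work surface, if the arm or the gripper's body presses on something with over 40 N, if the wrist force passes 120 N, or if a joint passes its speed limit or range.

## Robot

A 7-joint arm with a two-finger parallel gripper is mounted at the origin on the work surface. World frame = base frame: x ahead of the robot, y to its left, z up, the work surface at z = 0. Lengths are in m, angles in rad, forces in N, time in s.
With the tool pointing down it reaches from about 0.35 to 0.9 m from the base axis. Payload 19.9 kg.
Tool frame: the origin (TCP) lies at the centre of the arm's flange, where the gripper is bolted on; the fingertips stand 173 mm ahead of it and the grasp point (between the pads) lies 155 mm ahead of it; z points along the fingers, x is the direction in which the jaws open and shut, and the axes are right-handed (so a half turn about z gives the same grasp; the last joint's range is limited). The gripper opens to 85 mm and grips with 20 to 120 N. Pads are 22 mm wide; open, the fingers measure 114 mm over their backs; the gripper's body (76 mm by 85 mm) begins 54 mm behind the grasp point. The pads swing forward as they close: fully open they stand 13 mm farther back than shut.
Start: joints at [1.2, 0.417, -0.01, 1.614, 0.005, 1.111, -0.053], TCP at [0.202, -0.592, 0.405] pointing down, gripper open.
Joint ranges: [-2.81, 2.81], [-0.39, 2.02], [-1.27, 1.25], [0.06, 2.57], [-1.19, 4.33], [0.19, 2], [-2.82, 2.82]. Speed limits (rad/s): [1.89, 1.89, 2.39, 2.39, 3.01, 3.01, 3.01].

## Interface

Orientations are given as a rotation vector (axis times angle).
In Python, from cell import monitor, viewer, sign_off, masks_of, spot_point gives the robot as it stands. The module is installed in compiled form; this text tells all that it offers.
- The arm moves only by the tool arm_command, never from a script. Its argument "increments" is a list of rows, each a list of 4 numbers: the shift along the tool's x, y, z as a fraction of full scale, then the turn about the tool's z as a fraction of full scale. In form: [[x, y, z, turn], ...]. A call has exactly 5 rows; each row shifts and turns the commanded pose from where the row before left it, along the tool's axes as they then stand; what a row does not reach is not made up. Full scale, the value 1, is 25 mm for a shift and 0.1 rad for a turn. A row lasts 1/12 s, in which the tool goes at most 41.7 mm and 7.16 degrees, less where a joint would pass 70% of its speed; a pose out of reach is approached as far as the arm can. A call with a number of a shift or a turn outside -1 to 1 is refused whole. A call with a gripper value outside its range is refused whole. "jaw" is the closure in counts, from 0 (fully open) to 255 (shut), set as the call begins (left out, the last holds). The fingers move at their own pace and stop on an object; "grip_force" is the grip in N (left out, the last holds). Time passes only in rows, so rows that do not move let the fingers close, or fill a call up. It gives the time, the measured TCP pose, the force and the opening at its end, in the units of the state.
- monitor.state(): the state, without advancing time (a new reading comes with each control period).
- viewer.read_camera(name): name is "scene" or "side" or "wrist"; returns the picture (480x640x3 uint8, red, green, blue); there is no depth.
- viewer.get_calibration(name): a dict with "fx", "fy", "cx", "cy" (pixels), "k1" (the pictures are not rectified: a ray, as slopes to the right and down, at radius r is drawn at 1 + k1 r^2 times it, then the intrinsics apply), "R" (3x3) and "t" (3): a world point X has camera coordinates R X + t. Camera axes: x right, y down, z forward; pixel columns grow to the right and rows downward; lengths in m; the calibration is good to about 2 mm. A picture is of the moment at which its call begins: read the wrist's pose just before it. get_calibration takes no time and is no camera call; for the wrist camera it gives the pose at the moment of the call.
- sign_off(): hands the job in, once; it reports no verdict.
Trained networks look in the newest picture that a camera, given by its name, has taken for a name from the list of things; names that differ only in an ending like _2 or _b are one class to them, and where a whole thing is asked for, a point or a joint stands for the part that bears it (a point fixed in the world has none). Each returns a list of dicts, best first, with "confidence" (0 to 1); they miss things now and then, are a little off and sometimes report something else, mostly with a low value. They report only what shows in the picture. A call takes as long as a camera call.
- masks_of(camera, query): "pixels" (480x640 bool, what is visible of it) and "box" ([left, top, right, bottom] in pixels, round what is visible of it).
- spot_point(camera, query): "point" ([column, row] in pixels: a listed point, or the origin of a listed thing).
The state is a dict: "t": time; "joint_positions": joint angles; "qd": joint speeds; "effort": joint torques, N m; "eef_pos": TCP position; "eef_rot": TCP orientation; "wrist_force": force on the tool from outside, world axes, zero at the start; "wrist_torque": the same for the moment, N m; "width": opening from 0.0 (shut) to 1.0 (fully open).
Only numpy, scipy, OpenCV 4.12 (cv2) and the standard library are available. Lean on these libraries where they do the work, as an engineer would, in place of code of your own. Each camera call takes 0.05 s, during which the arm holds its last target. There are 200 camera calls.

## Working session

There is one attempt and no reset: what is moved stays moved. The work goes in short steps, Python scripts to look and compute and a tool call to move; the robot and the scene stay as the last step left them, time stands still between calls to the robot, and variables do not carry over. Pictures are saved under pics/ and viewed, about 8 in all and at most 12, crops included, and the job is handed in when it is done.

Besides the shell and the picture viewer there is one more tool, called after "Emit:" as a command line: name --pt "numbers of a row" for each row, then --argument value for the rest. arm_command: Moves the arm, as the interface text tells. Its arguments: {"type":"object","properties":{"increments":{"type":"array","items":{"type":"array","items":{"type":"number"}}},"jaw":{"type":"number"},"grip_force":{"type":"number"}},"required":["increments"]}

```bash
mkdir -p pics; ls; cat > h.py <<'E'
import numpy as np, cv2
from scipy.spatial.transform import Rotation as Ro
from cell import monitor, viewer, sign_off, masks_of, spot_point
def ray(c,uv):
    K=np.array([[c['fx'],0,c['cx']],[0,c['fy'],c['cy']],[0,0,1.]])
    p=cv2.undistortPoints(np.array([[uv]],float),K,np.array([c['k1'],0,0,0.]))[0,0]
    R=np.array(c['R']);t=np.array(c['t'])
    return -R.T@t, R.T@np.array([p[0],p[1],1])
def onz(c,uv,z):
    o,d=ray(c,uv); return o+d*(z-o[2])/d[2]
def proj(c,X):
    K=np.array([[c['fx'],0,c['cx']],[0,c['fy'],c['cy']],[0,0,1.]])
    return cv2.projectPoints(np.atleast_2d(X).astype(float),cv2.Rodrigues(np.array(c['R'],float))[0],np.array(c['t'],float),K,np.array([c['k1'],0,0,0.]))[0][:,0]
def save(n,name): 
    im=viewer.read_camera(n); cv2.imwrite('pics/'+name,im[:,:,::-1]); return im
E
cat > a.py <<'E'
from h import *
np.set_printoptions(precision=4,suppress=True)
Z=dict(press=0,cradle=.03,hub=.125,ram=.05,tube=0,plug=.02,bin=0,hammer=0,tape=0,capstan=.125)
for n in ['scene','side']:
    save(n,n+'0.png'); c=viewer.get_calibration(n); print(n,-np.array(c['R']).T@c['t'])
    for q,z in Z.items():
        for r in spot_point(n,q)[:2]: print(q,round(r['confidence'],2),np.round(r['point'],1),onz(c,r['point'],z))
s=monitor.state(); print(s)
E
python3 a.py; python3 -c "
import cv2,numpy as np
a=cv2.imread('pics/scene0.png');b=cv2.imread('pics/side0.png');print(a.shape)"
```

```text
pics
scene [ 1.0488 -0.1936  0.9307]
press 0.69 [328.1 248.5] [ 0.491  -0.0299  0.    ]
cradle 0.89 [290.1 242.4] [ 0.4741 -0.1207  0.03  ]
hub 0.94 [405.1 210.3] [0.501 0.142 0.125]
ram 0.55 [340.5 237.8] [ 0.4977 -0.0033  0.05  ]
tube 0.66 [289.2 308. ] [ 0.6288 -0.1517  0.    ]
plug 0.67 [332.3 293.6] [ 0.6223 -0.0507  0.02  ]
bin 0.82 [471.7 321.8] [0.7462 0.2463 0.    ]
hammer 0.58 [174.8 235.8] [ 0.3784 -0.3987  0.    ]
hammer 0.41 [341.3 234. ] [0.4557 0.0122 0.    ]
tape 0.7 [165.4 347.6] [ 0.6685 -0.4324  0.    ]
tape 0.64 [341.3 233.8] [0.4551 0.0123 0.    ]
(480, 640, 3)Traceback (most recent call last):
  File "a.py", line 7, in <module>
    for r in spot_point(n,q)[:2]: print(q,round(r['confidence'],2),np.round(r['point'],1),onz(c,r['point'],z))
             ~~~~~~~~~~^^^^^
ValueError: it knows: bin, cradle, hammer, hub, plug, press, ram, tape, tube
[ WARN:0@0.018] global loadsave.cpp:275 findDecoder imread_('pics/side0.png'): can't open/read file: check file path/integrity
```

View pics/scene0.png

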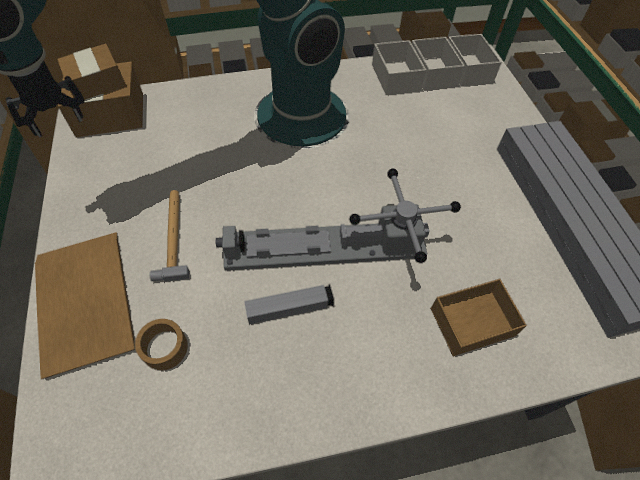

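The scene picture shows the press (cradle about 290,242; hub about 405,210) running along world +y. The tube is in front of it at about 289,308, with its plug at about 332,294, already facing the hub side. The bin, hammer and tape are clear of it.

```bash
sed -i "s/,capstan=.125//; s/\['scene','side'\]/['side']/" a.py; python3 a.py; cat > b.py <<'E'
from h import *
np.set_printoptions(precision=4,suppress=True)
for n in ['scene','side']:
    viewer.read_camera(n); c=viewer.get_calibration(n)
    for q in ['tube','plug','press']:
        m=masks_of(n,q)
        if not m: print(n,q,'none');continue
        m=m[0]; pts=np.argwhere(m['pixels'])[:,::-1].astype(np.float32)
        hull=cv2.convexHull(pts); a=cv2.approxPolyDP(hull,3,True)[:,0]
        print(n,q,round(m['confidence'],2),m['box'],a.tolist())
E
python3 b.py
```

```text
side [0.0137 0.7005 0.7139]
press 0.76 [324.7 287.3] [ 0.4881 -0.029   0.    ]
cradle 0.87 [355.8 255. ] [ 0.4762 -0.123   0.03  ]
cradle 0.59 [307.3 238.7] [ 0.5906 -0.1103  0.03  ]
hub 0.59 [263.2 276.3] [0.5038 0.137  0.125 ]
ram 0.96 [316.  274.6] [0.4896 0.0009 0.05  ]
tube 0.67 [306.7 236.6] [ 0.6219 -0.1518  0.    ]
plug 0.54 [278.4 247.6] [ 0.6282 -0.0581  0.02  ]
plug 0.39 [261.9 278. ] [0.5898 0.0422 0.02  ]
bin 0.77 [122.6 312.1] [0.7466 0.2549 0.    ]
hammer 0.63 [453.7 230.5] [ 0.3676 -0.377   0.    ]
hammer 0.39 [356.6 252.3] [ 0.5004 -0.1686  0.    ]
tape 0.56 [356.3 183.1] [ 0.665  -0.4314  0.    ]
tape 0.21 [309.2 239.9] [ 0.6097 -0.1446  0.    ]
{'t': 1.0, 'joint_positions': array([ 1.2005,  0.4174, -0.0103,  1.6136,  0.0047,  1.1107, -0.053 ]), 'qd': array([-0.002 ,  0.    ,  0.0003,  0.0008, -0.002 , -0.0004, -0.0006]), 'effort': array([  0.0012, -86.4203,   0.68  , -43.5205,   0.0195,   0.0019,
        -0.    ]), 'eef_pos': array([ 0.2018, -0.5915,  0.4047]), 'eef_rot': array([-2.555 ,  1.8279,  0.0001]), 'wrist_force': array([ 0.5806, -0.1236, -0.1633]), 'wrist_
[... 208 characters left out ...]
300.0], [321.0, 285.0], [329.0, 286.0]]
scene plug 0.53 [327.2, 285.2, 333.3, 307.3] [[332.0, 305.0], [328.0, 304.0], [327.0, 287.0], [333.0, 297.0]]
scene press 0.68 [216.1, 165.6, 459.5, 270.3] [[458.0, 205.0], [422.0, 262.0], [226.0, 269.0], [216.0, 244.0], [226.0, 226.0], [391.0, 168.0]]
side tube 0.65 [271.6, 204.2, 333.4, 257.4] [[334.0, 207.0], [333.0, 222.0], [282.0, 258.0], [272.0, 254.0], [271.0, 242.0], [319.0, 203.0]]
side plug 0.55 [270.2, 239.2, 287.2, 261.1] [[282.0, 258.0], [272.0, 252.0], [275.0, 239.0], [287.0, 245.0]]
side press 0.69 [199.9, 205.7, 419.6, 366.5] [[414.0, 216.0], [419.0, 239.0], [416.0, 248.0], [254.0, 366.0], [199.0, 319.0], [206.0, 246.0], [391.0, 206.0]]
```

View pics/side0.png

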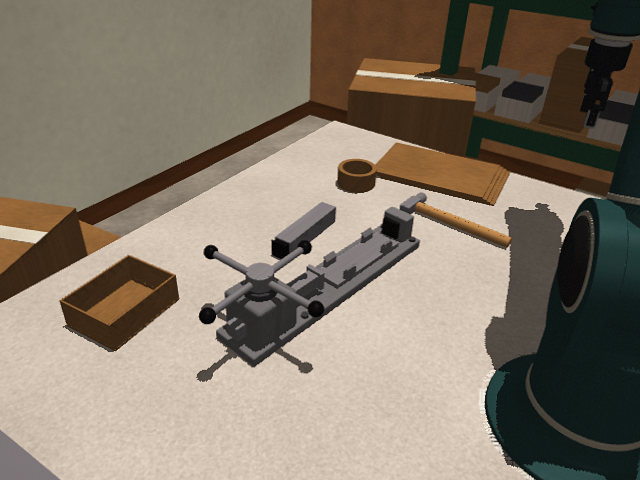

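The side picture confirms this: the tube lies at about 305,232 with its black plug at about 277,248 facing the capstan side, and the four spokes and the stop are visible. Next I'll fit the tube and press poses from both cameras.

```bash
cat > f.py <<'E'
from h import *
from scipy.optimize import minimize
np.set_printoptions(precision=4,suppress=True)
D=[]
for n in ['scene','side']:
    viewer.read_camera(n); c=viewer.get_calibration(n); m=masks_of(n,'tube')[0]['pixels']; mp=masks_of(n,'plug')
    D.append((c,m|(mp[0]['pixels'] if mp else False)))
def hull(c,p,S=8):
    x,y,a,L=p; ca,sa=np.cos(a),np.sin(a)
    P=np.array([[u,v,w] for u in(-.02,.02) for v in(-.09,L) for w in(0,.04)])
    W=np.c_[x+ca*P[:,0]-sa*P[:,1],y+sa*P[:,0]+ca*P[:,1],P[:,2]]
    im=np.zeros((480,640),np.float32)
    cv2.fillConvexPoly(im,cv2.convexHull(np.round(proj(c,W)*16).astype(np.int32)),1,shift=4,lineType=cv2.LINE_AA)
    return cv2.GaussianBlur(im/255 if im.max()>1 else im,(0,0),1)
def cost(p,D=D): return sum(np.sum((hull(c,p)-cv2.GaussianBlur(m.astype(np.float32),(0,0),1))**2) for c,m in D)
for sub in (D,D[:1],D[1:]):
    best=min((minimize(cost,[.6255,-.152,a,.107],args=(sub,),method='Nelder-Mead',options=dict(initial_simplex=np.array([[.6255,-.152,a,.107]]*5)+np.vstack([np.zeros(4),np.diag([.01,.01,.1,.008])]))) for a in(-.1,.1)),key=lambda r:r.fun)
    print('tube',best.x,best.fun)
c=D[0][0]; H=onz(c,[405.1,210.3],.125)[:2]
for b in [(455.5,206.5),(354.5,218.5),(392.5,174),(420.5,257)]:
    B=onz(c,b,.125)[:2]; print('ball',B,np.linalg.norm(B-H),np.arctan2(*(B-H)[::-1]))
E
python3 f.py
```

```text
tube [ 0.6278 -0.1557  0.0183  0.101 ] 141.2769012451172
tube [ 0.628  -0.1561  0.0242  0.1007] 22.73857307434082
tube [ 0.6278 -0.152  -0.0169  0.097 ] 102.405029296875
ball [0.513  0.2603] 0.1189466329026697 1.4691562285809823
ball [0.5007 0.0233] 0.11869190282258515 -1.572754795900976
ball [0.3913 0.1463] 0.1097499854295881 3.1027628165390957
ball [0.6254 0.1358] 0.12458494486484203 -0.04972099933943414
```

```bash
cat > plan.py <<'E'
from h import *
# pose = x,y,z,yaw (yaw = world angle of tool x, tool down). rows: shift in tool axes then turn
def yaw_of(s): 
    R=Ro.from_rotvec(s['eef_rot']).as_matrix(); return np.arctan2(R[1,0],R[0,0])
def cur(): s=monitor.state(); return np.r_[s['eef_pos'],yaw_of(s)]
def rows(a,b,n):
    a=np.array(a,float);b=np.array(b,float);out=[];p=a.copy()
    for i in range(n):
        q=a+(b-a)*(i+1)/n; d=q[:3]-p[:3]; c,s=np.cos(p[3]),np.sin(p[3])
        r=np.array([d[0]*c+d[1]*s, d[0]*s-d[1]*c, -d[2]])/.025
        t=-(q[3]-p[3])/.1
        r=np.round(r,3);t=round(t,3);out.append([*r.tolist(),t])
        p[:3]+=np.array([r[0]*c+r[1]*s, r[0]*s-r[1]*c,-r[2]])*.025; p[3]-=t*.1
    return out,p
def show(o):
    for i in range(0,len(o),5): print(o[i:i+5])
E
python3 - <<'E'
from plan import *
o,p=rows(cur(),[.628,-.155,.36,.02],25); show(o); print(p,cur())
E
```

```text
[[-0.441, -0.871, 0.071, np.float64(-0.505)], [-0.396, -0.892, 0.072, np.float64(-0.505)], [-0.351, -0.911, 0.071, np.float64(-0.504)], [-0.304, -0.927, 0.072, np.float64(-0.505)], [-0.257, -0.942, 0.071, np.float64(-0.505)]]
[[-0.209, -0.953, 0.072, np.float64(-0.505)], [-0.161, -0.963, 0.071, np.float64(-0.504)], [-0.112, -0.969, 0.072, np.float64(-0.505)], [-0.064, -0.974, 0.071, np.float64(-0.505)], [-0.013, -0.976, 0.071, np.float64(-0.505)]]
[[0.035, -0.976, 0.072, np.float64(-0.504)], [0.085, -0.972, 0.071, np.float64(-0.505)], [0.133, -0.967, 0.072, np.float64(-0.505)], [0.182, -0.959, 0.071, np.float64(-0.505)], [0.23, -0.948, 0.072, np.float64(-0.504)]]
[[0.278, -0.936, 0.071, np.float64(-0.505)], [0.325, -0.92, 0.072, np.float64(-0.505)], [0.371, -0.903, 0.071, np.float64(-0.505)], [0.415, -0.883, 0.072, np.float64(-0.504)], [0.46, -0.861, 0.071, np.float64(-0.505)]]
[[0.503, -0.837, 0.071, np.float64(-0.505)], [0.544, -0.81, 0.072, np.float64(-0.505)], [0.585, -0.782, 0.071, np.float64(-0.504)], [0.623, -0.751, 0.072, np.float64(-0.505)], [0.66, -0.719, 0.071, np.float64(-0.505)]]
[ 0.62800359 -0.15499475  0.36000515  0.01999855] [ 0.20185441 -0.59149036  0.40465515 -1.24190145]
```

Emit:
arm_command --pt "-0.44 -0.87 0.07 -0.5" --pt "-0.4 -0.89 0.07 -0.5" --pt "-0.35 -0.91 0.07 -0.5" --pt "-0.3 -0.93 0.07 -0.5" --pt "-0.26 -0.94 0.07 -0.5"

```text
t: 2.12
eef_pos: [0.2885, -0.5027, 0.3958]
eef_rot: [2.766, -1.489, 0.0]
wrist_force: [0.3, -0.2, -0.6]
width: 0.996
```

Emit:
arm_command --pt "-0.21 -0.95 0.07 -0.5" --pt "-0.16 -0.96 0.07 -0.5" --pt "-0.11 -0.97 0.07 -0.5" --pt "-0.06 -0.97 0.07 -0.5" --pt "-0.01 -0.98 0.07 -0.5"

```text
t: 2.53
eef_pos: [0.3741, -0.4157, 0.3872]
eef_rot: [2.93, -1.132, 0.0]
wrist_force: [1.2, -0.5, 0.0]
width: 1.004
```

Emit:
arm_command --pt "0.04 -0.98 0.07 -0.5" --pt "0.09 -0.97 0.07 -0.5" --pt "0.13 -0.97 0.07 -0.5" --pt "0.18 -0.96 0.07 -0.5" --pt "0.23 -0.95 0.07 -0.5"

```text
t: 2.95
eef_pos: [0.4598, -0.3286, 0.3784]
eef_rot: [3.049, -0.758, 0.0]
wrist_force: [0.3, 0.2, -0.5]
width: 0.998
```

Emit:
arm_command --pt "0.28 -0.94 0.07 -0.5" --pt "0.33 -0.92 0.07 -0.5" --pt "0.37 -0.9 0.07 -0.5" --pt "0.42 -0.88 0.07 -0.5" --pt "0.46 -0.86 0.07 -0.5"

```text
t: 3.37
eef_pos: [0.5458, -0.2421, 0.3697]
eef_rot: [-3.12, 0.372, -0.0]
wrist_force: [0.2, 0.2, -0.2]
width: 0.997
```

Emit:
arm_command --pt "0.5 -0.84 0.07 -0.5" --pt "0.54 -0.81 0.07 -0.5" --pt "0.58 -0.78 0.07 -0.5" --pt "0.62 -0.75 0.07 -0.5" --pt "0.66 -0.72 0.07 -0.6"

```text
t: 3.78
eef_pos: [0.6314, -0.1555, 0.3609]
eef_rot: [-3.141, -0.036, -0.0]
wrist_force: [-0.2, 0.5, -0.1]
width: 0.998
```

```bash
python3 - <<'E'
from plan import *
np.set_printoptions(precision=4,suppress=True)
print(cur()); save('wrist','w1.png'); c=viewer.get_calibration('wrist'); print(-np.array(c['R']).T@c['t'],c['R'],c['fx'])
for q,z in dict(tube=0,plug=.02,cradle=.03,ram=.05,press=0,hub=.125).items():
    for r in spot_point('wrist',q)[:1]: print(q,round(r['confidence'],2),r['point'],onz(c,r['point'],z))
E
```

```text
[ 0.6314 -0.1555  0.3609  0.0226]
[ 0.6318 -0.0761  0.3315] [[ 0.9995  0.0329 -0.0005]
 [ 0.0316 -0.9559  0.2921]
 [ 0.0091 -0.292  -0.9564]] 378.00745391569416
tube 0.89 [312.9, 206.6] [ 0.6294 -0.1499  0.    ]
plug 0.84 [309.8, 86.3] [ 0.6244 -0.0507  0.02  ]
cradle 0.95 [114.0, 176.0] [ 0.4693 -0.1232  0.03  ]
press 0.81 [137.2, 47.3] [ 0.4841 -0.0234  0.    ]
```

View pics/w1.png

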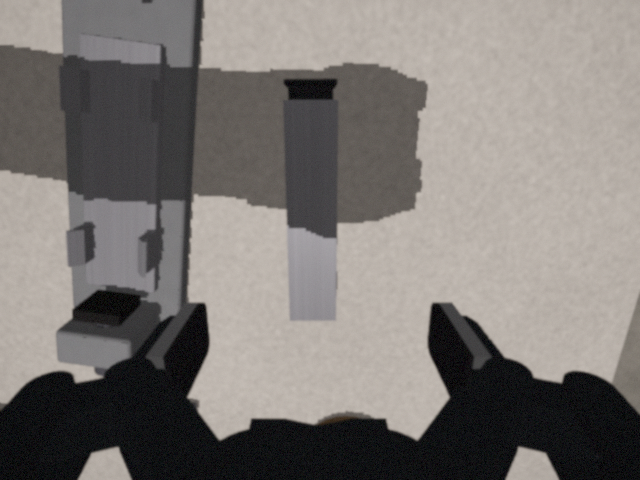

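The wrist view shows the tube from the plug (about 310,85) to its near end (about 313,320), between the open fingers, with the cradle to the left (lugs at about 75–160, 90 and 245; stop at about 100,330). I'll work out the corner positions.

```bash
python3 - <<'E'
from plan import *
np.set_printoptions(precision=4,suppress=True)
c=viewer.get_calibration('wrist')
P=[onz(c,u,.04) for u in [(285,100),(337.5,99),(290,320.5),(336.5,320.5)]]
print(np.array(P)); a=(P[0]+P[1])/2;b=(P[2]+P[3])/2; print('len',np.linalg.norm(a-b),'mid',(a+b)/2,'dir',np.arctan2(a[0]-b[0],a[1]-b[1]))
print('flange', onz(c,(284,80),.0395),onz(c,(337,80),.0395))
# cradle lugs tops z=.053 ; press bed edges z?
for u in [(83,36),(163,44),(155,289),(83,280)]: print('floor corner',onz(c,u,.03))
E
```

```text
[[ 0.6044 -0.0699  0.04  ]
 [ 0.6426 -0.0686  0.04  ]
 [ 0.6073 -0.2506  0.04  ]
 [ 0.6477 -0.2498  0.04  ]]
len 0.18100859803002914 mid [ 0.6255 -0.1597  0.04  ] dir -0.021943075341347713
flange [ 0.6037 -0.0562  0.0395] [ 0.6419 -0.0556  0.0395]
floor corner [ 0.4559 -0.0266  0.03  ]
floor corner [ 0.5146 -0.0317  0.03  ]
floor corner [ 0.4879 -0.2277  0.03  ]
floor corner [ 0.4248 -0.2205  0.03  ]
```

Emit:
arm_command --pt "-0.65 -0.15 0 0.15" --pt "-0.65 -0.15 0 0.15" --pt "-0.65 -0.15 0 0.15" --pt "-0.65 -0.15 0 0.15" --pt "-0.65 -0.15 0 0.15"

```text
t: 4.55
eef_pos: [0.5483, -0.1385, 0.3611]
eef_rot: [3.14, -0.093, 0.0]
wrist_force: [0.1, 0.2, -0.7]
width: 1.002
```

Emit:
arm_command --pt "-0.65 -0.1 0 0.15" --pt "-0.65 -0.1 0 0.15" --pt "-0.65 -0.1 0 0.15" --pt "-0.65 -0.1 0 0.15" --pt "-0.4 -0.1 0 0.15"

```text
t: 4.97
eef_pos: [0.4742, -0.1196, 0.3611]
eef_rot: [3.134, -0.211, -0.0]
wrist_force: [0.2, -1.2, 0.3]
width: 1.001
```

```bash
python3 - <<'E'
from plan import *
np.set_printoptions(precision=4,suppress=True)
print(cur()); save('wrist','w2.png'); c=viewer.get_calibration('wrist'); import pickle; pickle.dump(c,open('w2.pkl','wb'))
for q,z in dict(cradle=.03,ram=.05,press=0,hub=.125).items():
    for r in spot_point('wrist',q)[:1]: print(q,round(r['confidence'],2),r['point'],onz(c,r['point'],z))
E
```

```text
[ 0.4742 -0.1196  0.3611 -0.1343]
cradle 0.82 [316.6, 222.1] [ 0.4713 -0.1249  0.03  ]
ram 0.79 [315.4, 47.3] [0.488  0.0025 0.05  ]
press 0.56 [315.3, 94.8] [ 0.4837 -0.0248  0.    ]
```

View pics/w2.png

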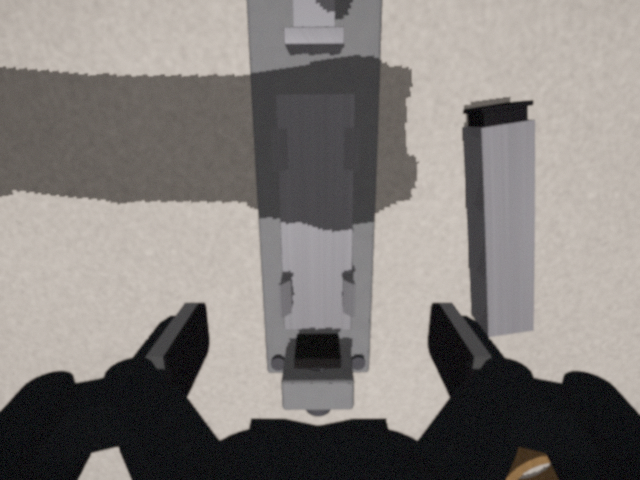

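This view is nearly square on to the press. The midline runs from the ram (about 314,40) through the floor's top (315,94) and bottom (318,330) to the stop (about 318,385).

```bash
python3 - <<'E'
from plan import *
import pickle
np.set_printoptions(precision=4,suppress=True)
c=pickle.load(open('w2.pkl','rb'))
for nm,u,z in [('floortop',(315,94),.03),('floorbot',(318,330),.03),('bed0',(315,0),.015),('bed370',(318.5,370),.015),('lugs up',(316,150),.05),('lugs lo',(317.2,292),.05),('lugUp ends',(316,128),.053),('',(316,170),.053),('lugLo ends',(317,272),.053),('',(317,312),.053),('ram bot face',(314.5,44),.031),('buffer top face',(318,333),.069)]:
    print(nm,onz(c,u,z))
# re-measure tube top here
P=[onz(c,u,.04) for u in [(483,125),(534.5,120.5),(487,335.5),(533.5,330.5)]]
print(np.array(P)); a=(P[0]+P[1])/2;b=(P[2]+P[3])/2; print('len',np.linalg.norm(a-b),'mid',(a+b)/2,np.arctan2(a[0]-b[0],a[1]-b[1]))
# image gray profile along rows to find floor edges and lugs
im=cv2.imread('pics/w2.png',0)
for r in (60,110,150,200,240,292,325): print(r,[ (i+230) for i in np.where(abs(np.diff(cv2.GaussianBlur(im,(3,3),0)[r,230:400].astype(int)))>7)[0]])
E
```

```text
floortop [ 0.4836 -0.026   0.03  ]
floorbot [ 0.4589 -0.2254  0.03  ]
bed0 [0.4926 0.0404 0.015 ]
bed370 [ 0.4521 -0.2791  0.015 ]
lugs up [ 0.4791 -0.0655  0.05  ]
lugs lo [ 0.4646 -0.1783  0.05  ]
lugUp ends [ 0.4812 -0.0501  0.053 ]
 [ 0.4772 -0.0796  0.053 ]
lugLo ends [ 0.467  -0.1595  0.053 ]
 [ 0.4622 -0.1948  0.053 ]
ram bot face [0.4879 0.0079 0.031 ]
buffer top face [ 0.4618 -0.2047  0.069 ]
[[ 0.6048 -0.0645  0.04  ]
 [ 0.6433 -0.0661  0.04  ]
 [ 0.6073 -0.2453  0.04  ]
 [ 0.6485 -0.2461  0.04  ]]
len 0.18042731792734168 mid [ 0.626  -0.1555  0.04  ] -0.021416157359741755
60 [np.int64(247), np.int64(248), np.int64(249), np.int64(250), np.int64(378), np.int64(379), np.int64(380), np.int64(381), np.int64(382)]
110 [np.int64(251), np.int64(252), np.int64(377), np.int64(378), np.int64(379)]
150 [np.int64(253), np.int64(254), np.int64(376), np.int64(377)]
200 [np.int64(255), np.int64(256), np.int64(257), np.int64(374), np.int64(375), np.int64(376), np.int64(395), np.int64(396)]
240 [np.int64(257), np.int64(258), np.int64(259), np.int64(260), np.int64(280), np.int64(281), np.int64(351), np.int64(372), np.int64(373), np.int64(374), np.int64(375)]
292 [np.int64(260), np.int64(261), np.int64(262), np.int64(263), np.int64(290), np.int64(292), np.int64(293), np.int64(294), np.int64(340), np.int64(341), np.int64(370), np.int64(371), np.int64(372), np.int64(373)]
325 [np.int64(262), np.int64(263), np.int64(264), np.int64(265), np.int64(349), np.int64(369), np.int64(370), np.int64(371)]
```

```bash
sed -i 's/t=round(t,3)/t=round(float(t),3)/' plan.py; python3 - <<'E'
from plan import *
o,p=rows(cur(),[.626,-.157,.30,.022],9); o2,p=rows(p,[.626,-.157,.182,.022],6);show(o+o2)
E
```

```text
[[0.681, 0.077, 0.272, -0.171], [0.679, 0.089, 0.272, -0.171], [0.678, 0.1, 0.271, -0.172], [0.675, 0.113, 0.272, -0.171], [0.674, 0.123, 0.272, -0.171]]
[[0.672, 0.135, 0.272, -0.171], [0.669, 0.147, 0.272, -0.171], [0.667, 0.158, 0.272, -0.172], [0.664, 0.169, 0.271, -0.171], [-0.0, 0.0, 0.787, 0.0]]
[[-0.0, 0.0, 0.786, 0.0], [-0.0, 0.0, 0.787, 0.0], [-0.0, 0.0, 0.787, 0.0], [-0.0, 0.0, 0.787, 0.0], [-0.001, 0.0, 0.786, 0.0]]
```

Emit:
arm_command --pt "0.68 0.08 0.27 -0.17" --pt "0.68 0.09 0.27 -0.17" --pt "0.68 0.1 0.27 -0.17" --pt "0.675 0.11 0.27 -0.17" --pt "0.675 0.125 0.27 -0.17"

```text
t: 5.63
eef_pos: [0.5605, -0.1406, 0.3265]
eef_rot: [-3.14, 0.073, 0.0]
wrist_force: [-0.6, -0.5, 0.2]
width: 1.001
```

Emit:
arm_command --pt "0.67 0.135 0.27 -0.17" --pt "0.67 0.15 0.27 -0.17" --pt "0.67 0.16 0.27 -0.17" --pt "0.66 0.17 0.27 -0.17" --pt "0 0 0.6 0"

```text
t: 6.05
eef_pos: [0.6285, -0.1578, 0.2853]
eef_rot: [3.141, 0.034, 0.004]
wrist_force: [0.9, 0.6, 0.2]
width: 1.004
```

Emit:
arm_command --pt "0 0 0.8 0" --pt "0 0 0.8 0" --pt "0 0 0.8 0" --pt "0 0 0.8 0" --pt "0 0 0.8 0"

```text
t: 6.47
eef_pos: [0.6259, -0.1572, 0.1836]
eef_rot: [-3.141, -0.033, 0.0]
wrist_force: [-0.2, -0.3, 0.6]
width: 1.003
```

Emit:
arm_command --pt "0 0 0.1 0" --pt "0 0 0 0" --pt "0 0 0 0" --pt "0 0 0 0" --pt "0 0 0 0" --jaw 255 --grip_force 40

```text
t: 6.88
eef_pos: [0.626, -0.157, 0.184]
eef_rot: [3.141, 0.033, 0.003]
wrist_force: [-0.4, 0.7, 3.9]
width: 0.465
```

Emit:
arm_command --pt "0 0 0 0" --pt "0 0 0 0" --pt "0 0 0 0" --pt "0 0 0 0" --pt "0 0 0 0"

```text
t: 7.3
eef_pos: [0.626, -0.157, 0.184]
eef_rot: [3.141, 0.033, 0.003]
wrist_force: [-1.1, -0.4, 7.0]
width: 0.464
```

```bash
python3 - <<'E'
from plan import *
p=cur(); p[2]=.181
o,p=rows(p,[.626,-.157,.27,.022],5); o2,p=rows(p,[.4718,-.1225,.27,-.126],10);show(o+o2)
E
```

```text
[[0.0, -0.0, -0.712, -0.002], [0.0, -0.0, -0.712, -0.002], [0.001, -0.001, -0.712, -0.002], [-0.0, 0.0, -0.712, -0.002], [0.0, 0.0, -0.712, -0.002]]
[[-0.614, -0.152, -0.0, 0.148], [-0.615, -0.142, -0.0, 0.148], [-0.618, -0.133, -0.0, 0.148], [-0.62, -0.124, -0.0, 0.148], [-0.621, -0.115, -0.0, 0.148]]
[[-0.624, -0.106, -0.0, 0.148], [-0.624, -0.096, -0.0, 0.148], [-0.626, -0.088, -0.0, 0.148], [-0.627, -0.078, -0.0, 0.148], [-0.629, -0.068, -0.0, 0.148]]
```

Emit:
arm_command --pt "0 0 -0.7 0" --pt "0 0 -0.7 0" --pt "0 0 -0.7 0" --pt "0 0 -0.7 0" --pt "0 0 -0.7 0"

```text
t: 7.72
eef_pos: [0.6252, -0.157, 0.2713]
eef_rot: [3.141, 0.033, -0.0]
wrist_force: [0.1, -0.3, -4.3]
width: 0.459
```

Emit:
arm_command --pt "-0.61 -0.15 0 0.15" --pt "-0.615 -0.14 0 0.15" --pt "-0.62 -0.13 0 0.15" --pt "-0.62 -0.12 0 0.15" --pt "-0.62 -0.115 0 0.15"

```text
t: 8.13
eef_pos: [0.5475, -0.1397, 0.2705]
eef_rot: [3.14, -0.086, 0.0]
wrist_force: [0.3, 0.8, -3.4]
width: 0.46
```

Emit:
arm_command --pt "-0.62 -0.11 0 0.145" --pt "-0.625 -0.1 0 0.145" --pt "-0.625 -0.09 0 0.145" --pt "-0.63 -0.08 0 0.145" --pt "-0.63 -0.07 0 0.145"

```text
t: 8.55
eef_pos: [0.4705, -0.122, 0.2705]
eef_rot: [3.135, -0.2, 0.0]
wrist_force: [0.1, 0.3, -3.8]
width: 0.46
```

Emit:
arm_command --pt "0 0 0.2 0" --pt "0 0 0 0" --pt "0 0 0 0" --pt "0 0 0 0" --pt "0 0 0 0"

```text
t: 8.97
eef_pos: [0.4719, -0.1222, 0.2653]
eef_rot: [-3.135, 0.198, -0.0]
wrist_force: [0.3, -0.1, -4.0]
width: 0.457
```

```bash
python3 - <<'E'
from plan import *
print(cur().round(4)); save('wrist','w3.png')
E
```

```text
[ 0.4719 -0.1222  0.2653 -0.1264]
```

View pics/w3.png

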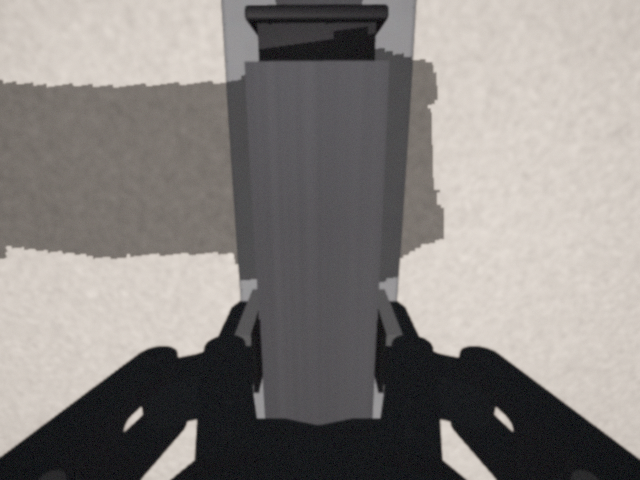

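The tube is centred over the bed: tube midline about column 318, bed midline about 317.5. I'll lower it.

Emit:
arm_command --pt "0 0 0.3 0" --pt "0 0 0.3 0" --pt "0 0 0.25 0" --pt "0 0 0.25 0" --pt "0 0 0.2 0"

```text
t: 9.43
eef_pos: [0.4712, -0.1221, 0.2316]
eef_rot: [-3.135, 0.198, 0.002]
wrist_force: [0.2, -0.5, -3.6]
width: 0.462
```

Emit:
arm_command --pt "0 0 0.2 0" --pt "0 0 0.2 0" --pt "0 0 0.2 0" --pt "0 0 0.1 0" --pt "0 0 0 0"

```text
t: 9.85
eef_pos: [0.4713, -0.1221, 0.2146]
eef_rot: [-3.135, 0.198, 0.001]
wrist_force: [0.5, -0.1, -3.7]
width: 0.459
```

Emit:
arm_command --pt "0 0 0.06 0" --pt "0 0 0.06 0" --pt "0 0 0 0" --pt "0 0 0 0" --pt "0 0 0 0"

```text
t: 10.27
eef_pos: [0.4715, -0.122, 0.2135]
eef_rot: [3.134, -0.198, 0.0]
wrist_force: [-12.0, 2.1, 29.7]
width: 0.461
```

Emit:
arm_command --pt "0 0 -0.06 0" --pt "0 0 0 0" --pt "0 0 0 0" --pt "0 0 0 0" --pt "0 0 0 0" --jaw 0

```text
t: 10.68
eef_pos: [0.4714, -0.1222, 0.2137]
eef_rot: [-3.135, 0.199, -0.0]
wrist_force: [0.2, -0.4, 0.4]
width: 0.998
```

Emit:
arm_command --pt "0 0 -0.5 0" --pt "0 0 -0.7 0" --pt "0 0 -0.9 0" --pt "0 0 -0.9 0" --pt "0 0 -0.9 0"

```text
t: 11.1
eef_pos: [0.4713, -0.122, 0.3121]
eef_rot: [-3.135, 0.198, 0.001]
wrist_force: [-0.1, 0.2, -0.4]
width: 0.998
```

Emit:
arm_command --pt "0 0 -0.9 0" --pt "0 0 -0.8 0" --pt "0 0 0 0" --pt "0 0 0 0" --pt "0 0 0 0"

```text
t: 11.52
eef_pos: [0.4712, -0.1222, 0.3531]
eef_rot: [-3.135, 0.199, 0.001]
wrist_force: [-0.0, 0.2, -0.1]
width: 0.998
```

```bash
python3 - <<'E'
from plan import *
np.set_printoptions(precision=4,suppress=True)
print(cur().round(4)); save('wrist','w4.png'); save('scene','s4.png')
c=viewer.get_calibration('wrist'); cs=viewer.get_calibration('scene')
import pickle; pickle.dump(c,open('w4.pkl','wb'))
for n,cc in (('wrist',c),('scene',cs)):
  for q,z in dict(tube=.03,plug=.05,ram=.05,hub=.125).items():
    for r in spot_point(n,q)[:1]: print(n,q,round(r['confidence'],2),r['point'],onz(cc,r['point'],z))
a=cv2.imread('pics/w4.png'); b=cv2.imread('pics/s4.png')[150:290,200:480]
b=cv2.resize(b,None,fx=2,fy=2,interpolation=cv2.INTER_CUBIC); a=cv2.resize(a,None,fx=.75,fy=.75)
o=np.zeros((360+280,560,3),np.uint8);o[:360,:480]=a;o[360:,:]=b;cv2.imwrite('pics/c4.png',o[:600+40][:640])
E
```

```text
[ 0.4712 -0.1222  0.3531 -0.1266]
wrist tube 0.57 [321.6, 214.8] [ 0.4738 -0.12    0.03  ]
wrist plug 0.64 [317.1, 76.2] [ 0.4831 -0.0194  0.05  ]
wrist ram 0.74 [319.6, 39.9] [0.4875 0.0025 0.05  ]
scene tube 0.69 [290.3, 240.3] [ 0.4683 -0.1192  0.03  ]
scene plug 0.65 [335.1, 234.5] [ 0.486  -0.0137  0.05  ]
scene ram 0.55 [340.1, 234.1] [ 0.4872 -0.0017  0.05  ]
scene hub 0.68 [406.1, 212.8] [0.5081 0.142  0.125 ]
```

View pics/c4.png

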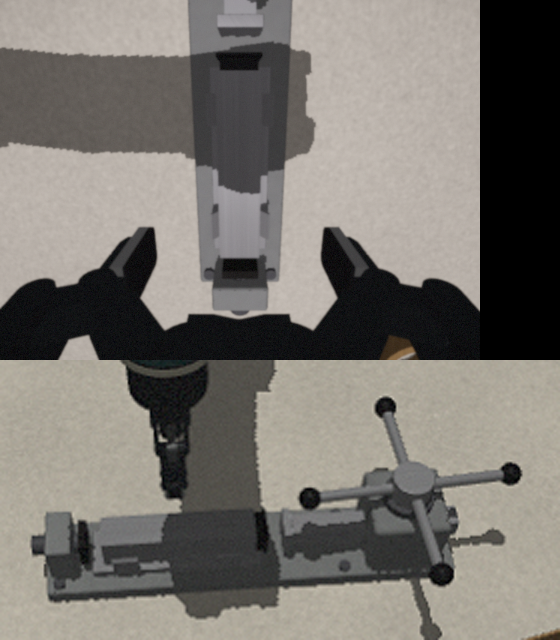

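The tube is seated between the lugs, with the plug (wrist crop 240,60) facing the ram (240,22). Spoke balls appear in the lower crop at about (386,407), (511,473), (310,497) and (441,573). Next: close the jaws and go behind the spoke that points to the cradle.

```bash
python3 - <<'E'
from plan import *
o,p=rows(cur(),[.4713,.0605,.353,-1.62],15);show(o);print(p, monitor.state()['joint_positions'].round(2))
E
```

```text
[[-0.062, -0.483, 0.001, 0.996], [-0.109, -0.475, 0.002, 0.995], [-0.156, -0.461, 0.001, 0.996], [-0.201, -0.444, 0.002, 0.996], [-0.245, -0.421, 0.001, 0.995]]
[[-0.285, -0.395, 0.001, 0.996], [-0.323, -0.365, 0.002, 0.996], [-0.357, -0.331, 0.001, 0.995], [-0.389, -0.294, 0.002, 0.996], [-0.416, -0.253, 0.001, 0.996]]
[[-0.439, -0.211, 0.001, 0.995], [-0.457, -0.167, 0.002, 0.996], [-0.473, -0.12, 0.001, 0.996], [-0.481, -0.072, 0.002, 0.995], [-0.487, -0.024, 0.001, 0.996]]
[ 0.47128758  0.06050691  0.35300323 -1.61998517] [ 0.6   0.26 -0.47  1.99  0.15  0.92 -0.07]
```

Emit:
arm_command --pt "-0.06 -0.48 0 1" --pt "-0.11 -0.475 0 1" --pt "-0.155 -0.46 0 1" --pt "-0.2 -0.445 0 1" --pt "-0.245 -0.42 0 1" --jaw 255

```text
t: 12.43
eef_pos: [0.4714, -0.0608, 0.3537]
eef_rot: [-2.986, 0.975, -0.0]
wrist_force: [0.2, -0.3, 0.2]
width: 0.296
```

Emit:
arm_command --pt "-0.285 -0.395 0 1" --pt "-0.325 -0.365 0 1" --pt "-0.355 -0.33 0 1" --pt "-0.39 -0.295 0 1" --pt "-0.415 -0.255 0 1"

```text
t: 12.85
eef_pos: [0.4716, 0.0001, 0.3537]
eef_rot: [-2.652, 1.684, 0.0]
wrist_force: [-0.6, -0.6, -0.4]
width: -0.006
```

Emit:
arm_command --pt "-0.44 -0.21 0 1" --pt "-0.455 -0.165 0 1" --pt "-0.475 -0.12 0 1" --pt "-0.48 -0.07 0 1" --pt "-0.485 -0.025 0 0.9"

```text
t: 13.27
eef_pos: [0.4718, 0.0609, 0.3537]
eef_rot: [-2.164, 2.277, 0.0]
wrist_force: [0.5, -0.3, 0.3]
width: 0.0
```

```bash
python3 - <<'E'
from plan import *
np.set_printoptions(precision=4,suppress=True)
print(cur().round(4),monitor.state()['joint_positions'].round(2)); save('wrist','w5.png')
c=viewer.get_calibration('wrist')
for r in spot_point('wrist','hub')[:2]: print(round(r['confidence'],2),r['point'],onz(c,r['point'],.125))
import pickle; pickle.dump(c,open('w5.pkl','wb'))
E
```

```text
[ 0.4718  0.0609  0.3537 -1.6217] [ 0.13  0.23 -0.36  2.02  0.1   0.91 -1.91]
0.95 [163.4, 209.9] [0.5049 0.1456 0.125 ]
```

View pics/w5.png

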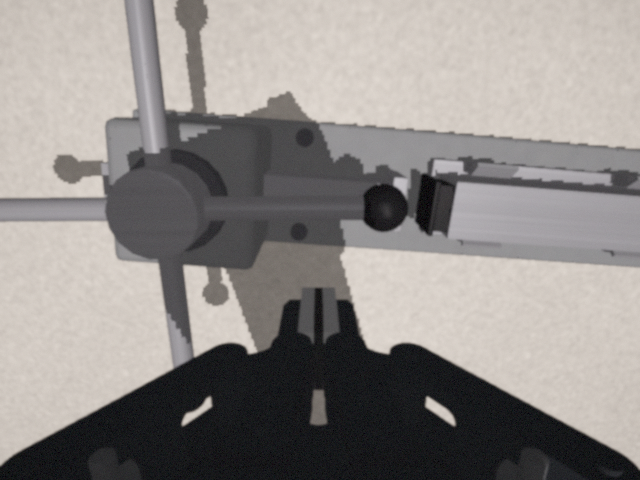

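The wrist view shows the hub at about 163,210, the near spoke's ball at about 385,207, and the closed fingers at about 318,300 behind that spoke. All as expected.

```bash
cat > cap.py <<'E'
from plan import *
H=np.array([.505,.1458])
def rigid(r,d,dth,n): # rows for rigid rotation CCW about hub, psi=phi
    c,s=np.cos(dth),np.sin(dth)
    print('row', np.round([(r*(c-1)+s*d)/.025, -(r*s+d*(1-c))/.025,0,-dth/.1],3),'x',n)
def local(p): # tool pos in frame: radial angle psi
    v=p[:2]-H; e=np.array([np.cos(p[3]),np.sin(p[3])]); t=np.array([-e[1],e[0]]); return v@e, v@t
E
python3 - <<'E'
from cap import *
import pickle
c=pickle.load(open('w5.pkl','rb'))
b=onz(c,(385,207),.125); v=b[:2]-H; phi=np.arctan2(v[1],v[0]); print(b,np.linalg.norm(v),phi)
p=cur(); phi0=phi
e=np.array([np.cos(phi),np.sin(phi)]);t=np.array([-e[1],e[0]])
q=H+.085*e-.028*t; o,_=rows(p,[*q,.280,phi],5); show(o); print(local(np.r_[q,0,phi]))
rigid(.085,.018,.08,1)
E
```

```text
[0.49986961 0.02545592 0.125     ] 0.1204533873842496 -1.6134015036827563
[[-0.001, -0.013, 0.59, -0.007], [-0.002, -0.014, 0.59, -0.007], [-0.001, -0.013, 0.59, -0.006], [-0.001, -0.014, 0.59, -0.007], [-0.001, -0.013, 0.59, -0.007]]
(np.float64(0.085), np.float64(-0.028000000000000053))
row [ 0.047 -0.274  0.    -0.8  ] x 1
```

Emit:
arm_command --pt "0 -0.01 0.59 0" --pt "0 -0.01 0.59 -0.01" --pt "0 -0.01 0.59 -0.01" --pt "0 -0.01 0.59 -0.01" --pt "0 -0.01 0.59 0"

```text
t: 13.78
eef_pos: [0.4731, 0.0595, 0.2793]
eef_rot: [2.176, -2.266, 0.0]
wrist_force: [0.1, -0.2, 0.1]
width: -0.003
```

Emit:
arm_command --pt "0 -0.1 0 0" --pt "0 -0.1 0 0" --pt "0 -0.1 0 0" --pt "0 -0.1 0 0" --pt "0 -0.05 0 0"

```text
t: 14.2
eef_pos: [0.4847, 0.0597, 0.2806]
eef_rot: [-2.174, 2.268, -0.001]
wrist_force: [-6.6, -0.2, 3.7]
width: -0.001
```

```bash
python3 -c "
from cap import *
p=cur();print(p,local(p),monitor.state()['wrist_force'])"
```

```text
[ 0.48468455  0.05968577  0.28063403 -1.61326152] (np.float64(0.08689903376189059), np.float64(-0.01664137794130401)) [-6.6465466  -0.17078109  3.73689431]
```

Emit:
arm_command --pt "0.04 -0.28 0 -0.8" --pt "0.04 -0.28 0 -0.8" --pt "0.04 -0.28 0 -0.8" --pt "0.04 -0.28 0 -0.8" --pt "0.04 -0.28 0 -0.8"

```text
t: 14.62
eef_pos: [0.5195, 0.0585, 0.2803]
eef_rot: [2.583, -1.786, -0.0]
wrist_force: [-5.6, -1.8, 2.9]
width: 0.002
```

```bash
python3 -c "
from cap import *
p=cur();s=monitor.state();print(p,local(p),s['wrist_force'],s['wrist_torque'],s['joint_positions'])"
```

```text
[ 0.51954459  0.05853563  0.28032284 -1.20969837] (np.float64(0.0867752674020703), np.float64(-0.01722404135516885)) [-5.64099372 -1.82597258  2.90367883] [-0.40657204  1.1080062  -0.04654111] [ 0.16731927  0.42892545 -0.41129674  1.9606641   0.23491158  0.79878176
 -1.58557483]
```

Emit:
arm_command --pt "0.04 -0.28 0 -0.8" --pt "0.04 -0.28 0 -0.8" --pt "0.04 -0.28 0 -0.8" --pt "0.04 -0.28 0 -0.8" --pt "0.04 -0.28 0 -0.8"

```text
t: 15.03
eef_pos: [0.5523, 0.0714, 0.2803]
eef_rot: [2.887, -1.237, -0.0]
wrist_force: [-5.6, -2.8, 3.1]
width: 0.0
```

Emit:
arm_command --pt "0.04 -0.28 0 -0.8" --pt "0.04 -0.28 0 -0.8" --pt "0.04 -0.28 0 -0.8" --pt "0.04 -0.28 0 -0.8" --pt "0.04 -0.28 0 -0.8"

```text
t: 15.45
eef_pos: [0.5773, 0.0959, 0.2802]
eef_rot: [3.074, -0.639, -0.001]
wrist_force: [-5.0, -4.8, 1.9]
width: 0.002
```

```bash
cat > st.py <<'E'
from cap import *
np.set_printoptions(precision=4,suppress=True)
p=cur();s=monitor.state();r,d=local(p);e=np.array([np.cos(p[3]),np.sin(p[3])]);t=np.array([-e[1],e[0]])
f=s['wrist_force']; v=p[:2]-H
M=-(v[0]*f[1]-v[1]*f[0])
print(p,'r,d',round(r,4),round(d,4),'ftan',-f[:2]@t,'frad',f[:2]@e,'fz',f[2],'M',M,'ram',(M-.45)/.018,'t',s['t'],'q7',s['joint_positions'][6])
print('spoke angle if d=-.0166',p[3]+(d+.0166)/r, 'capstan if on that spoke',p[3]+(d+.0166)/r+1.697)
E
python3 st.py; python3 -c "
from h import *
c=viewer.get_calibration('scene');im=save('scene','s6.png')
cv2.imwrite('pics/c6.png',cv2.resize(im[160:280,210:480,::-1],None,fx=2.9,fy=2.9,interpolation=cv2.INTER_CUBIC))"
```

```text
[ 0.5773  0.0959  0.2802 -0.41  ] r,d 0.0862 -0.017 ftan 6.368709338083731 frad -2.711538504395383 fz 1.87349300850114 M 0.595022803089945 ram 8.056822393885836 t 15.45 q7 -0.937800167027523
spoke angle if d=-.0166 -0.41447160256112553 capstan if on that spoke 1.2825283974388746
```

View pics/c6.png

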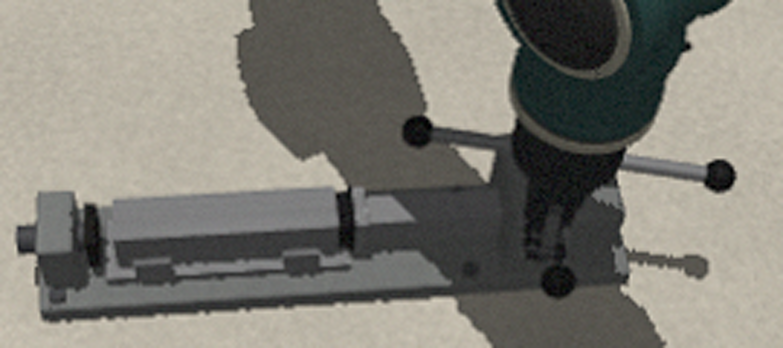

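The ram has reached the plug and the tube hasn't touched the stop buffer yet. The spoke ball is at (558,282). I'll keep pushing.

Emit:
arm_command --pt "0.03 -0.21 0 -0.6" --pt "0.03 -0.21 0 -0.6" --pt "0.03 -0.21 0 -0.6" --pt "0.03 -0.21 0 -0.6" --pt "0.03 -0.21 0 -0.6"

```text
t: 15.92
eef_pos: [0.5883, 0.1196, 0.2801]
eef_rot: [3.135, -0.177, -0.001]
wrist_force: [-3.0, -5.6, 1.8]
width: 0.001
```

```bash
cat >> st.py <<'E'
Tz=s['wrist_torque'][2]; M2=-(v[0]*f[1]-v[1]*f[0])-Tz; print('Tz',Tz,'M2',M2,'ram2',(M2-.45)/.018)
E
python3 st.py
```

```text
[ 0.5883  0.1196  0.2801 -0.1131] r,d 0.0858 -0.0167 ftan 5.918457377059862 frad -2.380003553325855 fz 1.7724951067704662 M 0.5471791192297505 ram 5.39883995720836 t 15.9167 q7 -0.7137586917072848
spoke angle if d=-.0166 -0.11383825751417992 capstan if on that spoke 1.5831617424858202
Tz 0.034838695938569086 M2 0.5123404232911815 ram2 3.4633568495100806
```

```bash
python3 - <<'E'
from cap import *
p=cur(); phi=-.114-np.pi/2
e=np.array([np.cos(phi),np.sin(phi)]);t=np.array([-e[1],e[0]]); q=H+.086*e-.028*t
e0=np.array([np.cos(p[3]),np.sin(p[3])]);t0=np.array([-e0[1],e0[0]])
a=p.copy(); a[:2]-=.012*t0; o,x=rows(p,a,2); b=a.copy();b[2]=.345; o2,x=rows(x,b,3)
o3,x=rows(x,[*q,.345,phi],17); o4,x=rows(x,[*q,.280,phi],3); show(o+o2+o3+o4)
E
```

```text
[[-0.0, 0.24, -0.0, -0.0], [-0.0, 0.24, -0.0, -0.0], [0.0, -0.0, -0.865, -0.0], [0.0, -0.0, -0.866, -0.0], [0.0, -0.0, -0.865, -0.0]]
[[-0.268, 0.135, -0.0, 0.925], [-0.254, 0.159, -0.0, 0.924], [-0.239, 0.182, -0.0, 0.925], [-0.22, 0.203, -0.0, 0.924], [-0.201, 0.222, -0.0, 0.925]]
[[-0.18, 0.24, -0.0, 0.924], [-0.156, 0.256, -0.0, 0.925], [-0.133, 0.269, -0.0, 0.924], [-0.107, 0.28, -0.0, 0.925], [-0.08, 0.289, -0.0, 0.924]]
[[-0.054, 0.295, -0.0, 0.925], [-0.026, 0.299, -0.0, 0.924], [0.001, 0.3, -0.0, 0.925], [0.03, 0.298, -0.0, 0.924], [0.056, 0.295, -0.0, 0.925]]
[[0.084, 0.288, -0.0, 0.924], [0.109, 0.279, -0.0, 0.925], [0.0, -0.0, 0.867, -0.0], [0.0, -0.0, 0.866, -0.0], [0.0, -0.0, 0.867, -0.0]]
```

Emit:
arm_command --pt "0 0.25 0 0" --pt "0 0.25 0 0" --pt "0 0 -0.87 0" --pt "0 0 -0.87 0" --pt "0 0 -0.86 0"

```text
t: 16.33
eef_pos: [0.5868, 0.1068, 0.3459]
eef_rot: [3.136, -0.184, -0.0]
wrist_force: [-0.1, 0.2, 0.0]
width: -0.002
```

Emit:
arm_command --pt "-0.27 0.135 0 0.925" --pt "-0.255 0.16 0 0.925" --pt "-0.24 0.18 0 0.925" --pt "-0.22 0.205 0 0.925" --pt "-0.2 0.22 0 0.925"

```text
t: 16.75
eef_pos: [0.5513, 0.0938, 0.3453]
eef_rot: [-3.008, 0.905, -0.001]
wrist_force: [0.8, 0.0, 0.5]
width: -0.002
```

Emit:
arm_command --pt "-0.18 0.24 0 0.925" --pt "-0.155 0.255 0 0.925" --pt "-0.135 0.27 0 0.925" --pt "-0.105 0.28 0 0.925" --pt "-0.08 0.29 0 0.925"

```text
t: 17.17
eef_pos: [0.5161, 0.0809, 0.3453]
eef_rot: [-2.72, 1.571, -0.001]
wrist_force: [-0.5, 0.3, -0.6]
width: 0.001
```

Emit:
arm_command --pt "-0.055 0.295 0 0.925" --pt "-0.025 0.3 0 0.925" --pt "0 0.3 0 0.925" --pt "0.03 0.3 0 0.925" --pt "0.055 0.295 0 0.925"

```text
t: 17.58
eef_pos: [0.4808, 0.0681, 0.3453]
eef_rot: [-2.288, 2.152, -0.001]
wrist_force: [-0.7, 0.2, 0.4]
width: 0.004
```

Emit:
arm_command --pt "0.085 0.29 0 0.925" --pt "0.11 0.28 0 0.925" --pt "0 0 0 0" --pt "0 0 0 0" --pt "0 0 0 0"

```text
t: 18.0
eef_pos: [0.4674, 0.0637, 0.3452]
eef_rot: [-2.091, 2.343, -0.001]
wrist_force: [0.1, -0.1, 0.8]
width: 0.0
```

```bash
python3 st.py; python3 - <<'E'
from cap import *
c=viewer.get_calibration('wrist');im=save('wrist','w7.png')
for q,z in dict(hub=.125,plug=.05,ram=.05).items():
    for r in spot_point('wrist',q)[:1]: print(q,round(r['confidence'],2),r['point'],onz(c,r['point'],z))
E
```

```text
[ 0.4674  0.0637  0.3452 -1.6844] r,d 0.0859 -0.028 ftan -0.10133766940506615 frad 0.06926304542689618 fz 0.8384358353770415 M -0.010644259218206328 ram -25.591347734344797 t 18.0 q7 -2.000758439825386
spoke angle if d=-.0166 -1.8176483527884288 capstan if on that spoke -0.12064835278842878
Tz -0.011225736814175866 M2 0.000581477595969538 ram2 -24.967695689112805
hub 0.65 [158.0, 213.8] [0.50536987 0.14343721 0.125     ]
plug 0.7 [442.4, 195.1] [ 0.48122815 -0.02736348  0.05      ]
ram 0.59 [442.6, 191.6] [ 0.48375253 -0.02755136  0.05      ]
```

View pics/w7.png

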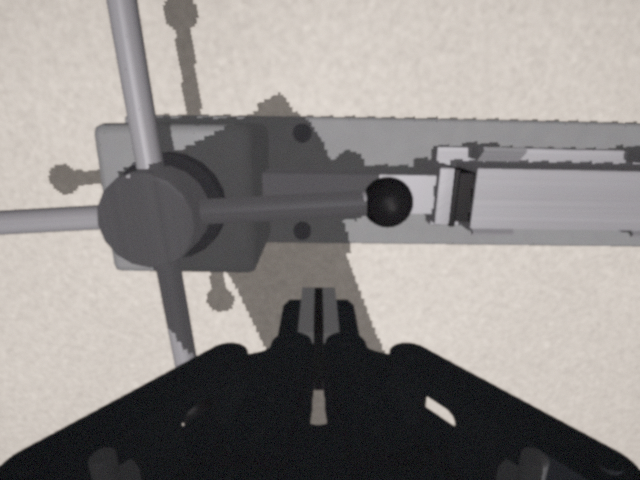

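The ram (448,195) is touching the plug and the next spoke's ball is at (388,203). Lower behind it and push.

Emit:
arm_command --pt "0 0 0.87 0" --pt "0 0 0.87 0" --pt "0 0 0.87 0" --pt "0 -0.1 0 0" --pt "0 -0.1 0 0"

```text
t: 18.62
eef_pos: [0.4722, 0.0634, 0.2794]
eef_rot: [2.09, -2.344, -0.002]
wrist_force: [0.4, -0.7, 1.4]
width: 0.001
```

Emit:
arm_command --pt "0 -0.1 0 0" --pt "0 -0.1 0 0" --pt "0 -0.06 0 0" --pt "0.02 -0.14 0 -0.4" --pt "0.02 -0.14 0 -0.4"

```text
t: 19.03
eef_pos: [0.4855, 0.061, 0.2804]
eef_rot: [2.184, -2.258, 0.0]
wrist_force: [-6.3, -0.4, 4.7]
width: -0.003
```

Emit:
arm_command --pt "0.03 -0.21 0 -0.6" --pt "0.03 -0.21 0 -0.6" --pt "0.03 -0.21 0 -0.6" --pt "0.03 -0.21 0 -0.6" --pt "0.03 -0.21 0 -0.6"

```text
t: 19.45
eef_pos: [0.5118, 0.059, 0.2803]
eef_rot: [2.497, -1.905, -0.0]
wrist_force: [-6.0, -2.5, 3.8]
width: 0.002
```

```bash
python3 st.py
```

```text
[ 0.5118  0.059   0.2803 -1.3035] r,d 0.0855 -0.0164 ftan 6.447187499654101 frad 0.8191885760469951 fz 3.7639014600495173 M 0.5378275158043307 ram 4.87930643357393 t 19.45 q7 -1.7041690214679448
spoke angle if d=-.0166 -1.3007719077839 capstan if on that spoke 0.3962280922161001
Tz -0.0036885409397678657 M2 0.5415160567440986 ram2 5.084225374672147
```

Emit:
arm_command --pt "0.018 -0.103 0 -0.3" --pt "0.018 -0.103 0 -0.3" --pt "0.018 -0.103 0 -0.3" --pt "0.018 -0.103 0 -0.3" --pt "0.018 -0.103 0 -0.3"

```text
t: 19.87
eef_pos: [0.5244, 0.0609, 0.2802]
eef_rot: [2.631, -1.714, -0.001]
wrist_force: [-7.0, -3.0, 5.6]
width: 0.001
```

```bash
python3 st.py
```

```text
[ 0.5244  0.0609  0.2802 -1.155 ] r,d 0.0855 -0.0165 ftan 7.6274893900696945 frad -0.041613807406781715 fz 5.593985317750044 M 0.652749062721952 ram 11.263836817886222 t 19.8667 q7 -1.5750565088721304
spoke angle if d=-.0166 -1.153824012422343 capstan if on that spoke 0.5431759875776572
Tz 0.029810368780851804 M2 0.6229386939411001 ram2 9.607705218950008
```

Emit:
arm_command --pt "0.012 -0.069 0 -0.2" --pt "0.012 -0.069 0 -0.2" --pt "0.012 -0.069 0 -0.2" --pt "0.012 -0.069 0 -0.2" --pt "0.012 -0.069 0 -0.2"

```text
t: 20.28
eef_pos: [0.5328, 0.0634, 0.2802]
eef_rot: [2.713, -1.581, -0.001]
wrist_force: [-7.7, -2.7, 5.8]
width: -0.0
```

```bash
python3 st.py
```

```text
[ 0.5328  0.0634  0.2802 -1.0554] r,d 0.0854 -0.0164 ftan 8.044604490109334 frad -1.5004039812037744 fz 5.784264593017643 M 0.7118383265651943 ram 14.54657369806635 t 20.2833 q7 -1.4907879589254194
spoke angle if d=-.0166 -1.053185800503375 capstan if on that spoke 0.6438141994966251
Tz -0.039588018968739716 M2 0.7514263455339341 ram2 16.74590808521856
```

Emit:
arm_command --pt "0.005 -0.03 0 -0.08" --pt "0.005 -0.03 0 -0.08" --pt "0.005 -0.03 0 -0.08" --pt "0.005 -0.03 0 -0.08" --pt "0.005 -0.03 0 -0.08"

```text
t: 20.7
eef_pos: [0.5363, 0.0647, 0.2802]
eef_rot: [2.743, -1.528, -0.001]
wrist_force: [-6.6, -3.9, 5.4]
width: -0.004
```

Emit:
arm_command --pt "0.005 -0.03 0 -0.08" --pt "0.005 -0.03 0 -0.08" --pt "0.005 -0.03 0 -0.08" --pt "0.005 -0.03 0 -0.08" --pt "0.005 -0.03 0 -0.08"

```text
t: 21.12
eef_pos: [0.5398, 0.0662, 0.2802]
eef_rot: [2.773, -1.472, -0.001]
wrist_force: [-7.9, -3.4, 4.7]
width: 0.003
```

Emit:
arm_command --pt "0.005 -0.03 0 -0.08" --pt "0.005 -0.03 0 -0.08" --pt "0.005 -0.03 0 -0.08" --pt "0.005 -0.03 0 -0.08" --pt "0.005 -0.03 0 -0.08"

```text
t: 21.53
eef_pos: [0.5432, 0.0678, 0.2802]
eef_rot: [2.802, -1.416, -0.001]
wrist_force: [-7.6, -3.6, 6.2]
width: -0.002
```

Emit:
arm_command --pt "0.005 -0.03 0 -0.08" --pt "0.005 -0.03 0 -0.08" --pt "0.005 -0.03 0 -0.08" --pt "0.005 -0.03 0 -0.08" --pt "0.005 -0.03 0 -0.08"

```text
t: 21.95
eef_pos: [0.5466, 0.0696, 0.2802]
eef_rot: [2.83, -1.36, -0.001]
wrist_force: [-8.0, -4.1, 5.7]
width: -0.0
```

```bash
python3 st.py
```

```text
[ 0.5466  0.0696  0.2802 -0.896 ] r,d 0.0855 -0.0151 ftan 8.798962752111567 frad -1.7366312302895008 fz 5.680025211384688 M 0.7782443887011398 ram 18.235799372285545 t 21.95 q7 -1.3598820490917893
spoke angle if d=-.0166 -0.8788876161299027 capstan if on that spoke 0.8181123838700973
Tz 0.04653088723653143 M2 0.7317135014646083 ram2 15.65075008136713
```

Emit:
arm_command --pt "0.005 -0.027 0 -0.09" --pt "0.005 -0.027 0 -0.09" --pt "0.005 -0.027 0 -0.09" --pt "0.005 -0.027 0 -0.09" --pt "0.005 -0.027 0 -0.09"

```text
t: 22.37
eef_pos: [0.5496, 0.0713, 0.2802]
eef_rot: [2.86, -1.296, -0.001]
wrist_force: [-8.5, -3.8, 5.2]
width: 0.003
```

Emit:
arm_command --pt "0.005 -0.027 0 -0.09" --pt "0.005 -0.027 0 -0.09" --pt "0.005 -0.027 0 -0.09" --pt "0.005 -0.027 0 -0.09" --pt "0.005 -0.027 0 -0.09"

```text
t: 22.78
eef_pos: [0.5525, 0.0731, 0.2802]
eef_rot: [2.888, -1.231, -0.001]
wrist_force: [-7.8, -3.3, 5.1]
width: 0.001
```

```bash
python3 st.py
```

```text
[ 0.5525  0.0731  0.2802 -0.806 ] r,d 0.0854 -0.0161 ftan 7.919414161839642 frad -3.0059963508059737 fz 5.072434162289958 M 0.7244894632210616 ram 15.24941462339231 t 22.7833 q7 -1.2860775998944267
spoke angle if d=-.0166 -0.8001265100736674 capstan if on that spoke 0.8968734899263326
Tz 0.011181172431184959 M2 0.7133082907898766 ram2 14.628238377215364
```

Still on the plateau (capstan about 2.47).

Emit:
arm_command --pt "0.005 -0.028 0 -0.08" --pt "0.005 -0.028 0 -0.08" --pt "0.005 -0.028 0 -0.08" --pt "0.005 -0.028 0 -0.08" --pt "0.005 -0.028 0 -0.08"

```text
t: 23.2
eef_pos: [0.5554, 0.0751, 0.2802]
eef_rot: [2.912, -1.173, -0.001]
wrist_force: [-8.0, -3.8, 4.5]
width: 0.001
```

Emit:
arm_command --pt "0.005 -0.028 0 -0.08" --pt "0.005 -0.028 0 -0.08" --pt "0.005 -0.028 0 -0.08" --pt "0.005 -0.028 0 -0.08" --pt "0.005 -0.028 0 -0.08"

```text
t: 23.62
eef_pos: [0.5581, 0.077, 0.2801]
eef_rot: [2.934, -1.115, -0.002]
wrist_force: [-11.2, -5.7, 7.1]
width: 0.001
```

```bash
python3 st.py; python3 -c "
from cell import monitor;import time
"; python3 st.py | tail -1
```

```text
[ 0.5581  0.077   0.2801 -0.7263] r,d 0.0854 -0.0162 ftan 11.700092455032086 frad -4.5574249024208875 fz 7.077742750769877 M 1.0727491958150648 ram 34.59717754528138 t 23.6167 q7 -1.2222177148271205
spoke angle if d=-.0166 -0.7213547972163299 capstan if on that spoke 0.9756452027836702
Tz 0.046951590329621894 M2 1.025797605485443 ram2 31.98875586030239
Tz 0.046951590329621894 M2 1.025797605485443 ram2 31.98875586030239
```

Steep rise: about 32 N at the ram against a plateau of about 12–15 N. Tighten just a touch.

Emit:
arm_command --pt "0 -0.008 0 -0.02" --pt "0 -0.008 0 -0.02" --pt "0 -0.004 0 -0.01" --pt "0 0 0 0" --pt "0 0 0 0"

```text
t: 24.03
eef_pos: [0.5584, 0.0773, 0.2801]
eef_rot: [2.937, -1.108, -0.002]
wrist_force: [-9.6, -5.8, 7.3]
width: -0.001
```

```bash
python3 st.py
```

```text
[ 0.5584  0.0773  0.2801 -0.7217] r,d 0.0854 -0.0162 ftan 10.66970665910087 frad -3.393305092428055 fz 7.336488519766796 M 0.9656017393862004 ram 28.644541077011137 t 24.0333 q7 -1.2186865364524997
spoke angle if d=-.0166 -0.7168214570580851 capstan if on that spoke 0.980178542941915
Tz 0.11820293111919286 M2 0.8473988082670075 ram2 22.077711570389308
```

Emit:
arm_command --pt "0 -0.006 0 -0.02" --pt "0 -0.006 0 -0.02" --pt "0 -0.006 0 -0.02" --pt "0 -0.006 0 -0.02" --pt "0 -0.006 0 -0.02"

```text
t: 24.45
eef_pos: [0.5589, 0.0776, 0.2801]
eef_rot: [2.942, -1.094, -0.002]
wrist_force: [-11.5, -7.9, 7.6]
width: -0.002
```

```bash
python3 st.py
```

```text
[ 0.5589  0.0776  0.2801 -0.7118] r,d 0.0853 -0.0164 ftan 13.483054787793574 frad -3.497887075244335 fz 7.600442571355606 M 1.2075559856989693 ram 42.086443649942744 t 24.45 q7 -1.2107508941091896
spoke angle if d=-.0166 -0.7097917824937124 capstan if on that spoke 0.9872082175062876
Tz 0.025062359264408317 M2 1.182493626434561 ram2 40.69409035747561
```

The load is now about 38–40 N at the ram, which is home and tight. Stop here, back off and lift clear.

Emit:
arm_command --pt "0 0.1 0 0" --pt "0 0.25 0 0" --pt "0 0.25 0 0" --pt "0 0 -0.5 0" --pt "0 0 -0.9 0"

```text
t: 24.87
eef_pos: [0.549, 0.0667, 0.3143]
eef_rot: [2.944, -1.094, -0.004]
wrist_force: [-0.3, -0.7, -0.2]
width: -0.001
```

Emit:
arm_command --pt "0 0 -0.9 0" --pt "0 0 -0.9 0" --pt "0 0.5 -0.8 0" --pt "0 0.8 0 0" --pt "0 0.8 0 0"

```text
t: 25.28
eef_pos: [0.5151, 0.0276, 0.3818]
eef_rot: [-2.945, 1.092, -0.004]
wrist_force: [0.8, -0.1, -1.2]
width: -0.001
```

Emit:
arm_command --pt "0 0.5 0 0" --pt "0 0 0 0" --pt "0 0 0 0" --pt "0 0 0 0" --pt "0 0 0 0"

```text
t: 25.7
eef_pos: [0.5076, 0.0187, 0.3798]
eef_rot: [-2.945, 1.092, 0.0]
wrist_force: [-0.4, 0.0, -0.1]
width: 0.002
```

```bash
python3 - <<'E'
from cap import *
s=monitor.state();print(cur().round(3),s['wrist_force'].round(1))
a=save('side','d8.png')[190:380,190:430,::-1]; b=save('scene','s8.png')[160:280,210:480,::-1]
c=viewer.get_calibration('scene')
o=np.zeros((600,800,3),np.uint8)
b=cv2.resize(b,None,fx=2,fy=2,interpolation=2);a=cv2.resize(a,None,fx=1.8,fy=1.8,interpolation=2)
o[:b.shape[0],:b.shape[1]]=b;o[250:250+a.shape[0],:a.shape[1]]=a;cv2.imwrite('pics/c8.png',o)
for n in('scene','side'):
  cc=viewer.get_calibration(n)
  for q in('bin','hammer','tape'):
    for r in spot_point(n,q)[:1]: print(n,q,round(r['confidence'],2),onz(cc,r['point'],0).round(3))
E
```

```text
[ 0.508  0.019  0.38  -0.71 ] [-0.4  0.  -0.1]
scene bin 0.79 [0.748 0.254 0.   ]
scene hammer 0.67 [ 0.383 -0.398  0.   ]
scene tape 0.65 [ 0.67 -0.43  0.  ]
side bin 0.85 [0.745 0.251 0.   ]
side hammer 0.77 [ 0.365 -0.387  0.   ]
side tape 0.94 [ 0.662 -0.422  0.   ]
```

View pics/c8.png

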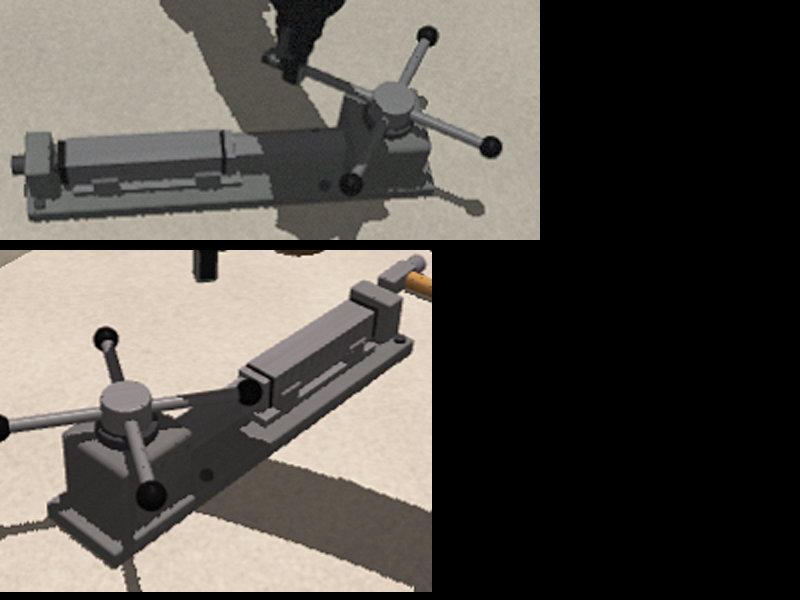

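The crops show the tube against the stop buffer (60,158), the plug down to its thin flange (222,152) with the ram on it, and the gripper clear above. The bin, hammer and tape haven't moved.

```bash
python3 -c "
from cell import sign_off; print(sign_off())"
```

```text
the job is handed in; nothing more can be done
None
```

I laid the tube in the cradle with its plug facing the ram, pressed the plug home with the capstan, and handed the job in at about 26 s of the 72 s allowed. No verdict came back.

- **Placing:** The tube seated between the guide lugs. Lowering it gave a brief 30 N upward push and 12 N sideways at the wrist, and I released it there.
- **Winding:** I pushed two spokes in turn with closed fingers, to about 2.56 rad in all. The load ran level at about 12–17 N at the ram while the plug slid in. At about 2.5 rad it rose sharply to about 32 N.
- **Stopping:** I then tightened by about 0.01 rad, to an estimated 38–40 N. That is a little over the 35 N aim and under the 50 N at which the plug cracks.
- **Uncertainty:** The load comes from noisy wrist forces, good to a few newtons. One reading with the tool at rest came out at 22–29 N and disagreed with the moving ones, so I relied on the moving ones.

**Last checks:** The pictures show the tube on the stop buffer, only the plug's thin flange showing, and the ram bearing on it. The gripper is clear with wrist force near zero. The bin, hammer and tape read within about 1 cm of their first positions, which is the network's own scatter. I could not measure the load the ram keeps after letting go.

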